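# Swing the inspection mirror onto the red lamp and hold it there

### The arm

A 6-joint arm with a two-finger parallel gripper is mounted at the origin on a cart in front of the work surface, level with it; the furniture and walls round the work are solid. World frame = base frame: x ahead of the robot, y to its left, z up, the work surface at z = 0. Lengths are in m, angles in rad, forces in N, time in s.
With the tool pointing down it reaches from about 0.35 to 0.85 m from the base axis. Payload 8.1 kg.
Tool frame: the origin (TCP) lies between the finger pads; the fingertips stand 11 mm ahead of it and the grasp point (between the pads) lies 8 mm behind it (robot.tips_ahead is the distance from the TCP to the fingertips, in m); z points along the fingers, y is the line along which they close (so a half turn about z gives the same grasp; the last joint's range is limited). The gripper opens to 93 mm and grips with 3 to 60 N. Pads are 15 mm wide; open, the fingers measure 128 mm over their backs; the gripper's body (75 mm by 188 mm) begins 65 mm behind the grasp point.
Start: joints at [1.255, 0.13, 1.488, -0, 1.523, -0.085], TCP at [0.137, 0.584, 0.23] pointing down, gripper open.
Joint ranges: [-2.96, 2.96], [-0.89, 2.26], [0.02, 2.5], [-1.34, 4.48], [0, 2.73], [-2.66, 2.66]. Speed limits (rad/s): [2.39, 2.39, 2.79, 3.14, 3.14, 3.14].

### API

Orientations are given as a rotation vector (axis times angle).
In Python, from plant import robot gives the robot as it stands. The module is installed in compiled form; this text tells all that it offers.
- The arm moves only by the tool move_arm, never from a script. Its argument "deltas" is one flat list of numbers, 7 for each row, row after row: the shift along the tool's x, y, z in m, then the turn, a rotation vector about the tool's x, y, z in rad, then the opening, from 0 (shut) to 1 (fully open). A call has 1 to 12 rows; each row is the pose to reach, as a shift and turn from the pose commanded when the call began, along the tool's axes at that moment; what a row does not reach only later rows make up. A row lasts 1/8 s, in which the tool goes at most 62.5 mm and 10.7 degrees, less where a joint would pass 70% of its speed; a pose out of reach is approached as far as the arm can. A call with a gripper value outside its range is refused whole. The fingers move at their own pace and stop on an object; "squeeze" is the grip in N (left out, the last holds). Time passes only in rows, so rows that repeat a pose let the fingers close. It gives the time, the measured TCP pose, the force, the opening and the grip force at its end, in the units of the state.
- robot.read_state(): the state, without advancing time (a new reading comes with each control period).
- robot.read_camera(name): name is "scene" or "top"; returns (picture, depth): 420x560x3 uint8, red, green, blue; 420x560 float32, m along the optical axis (not along the pixel's ray), 0 where there is no reading.
- robot.camera_model(name): a dict with "K" (3x3 intrinsics, pixels), "R" (3x3) and "t" (3): a world point X has camera coordinates R X + t. Camera axes: x right, y down, z forward; pixel columns grow to the right and rows downward; lengths in m; the calibration is good to about 2 mm. A picture is of the moment at which its call begins. camera_model takes no time and is no camera call.
- robot.close_job(): hands the job in; it is judged then, once.
Trained networks look in the newest picture that a camera, given by its name, has taken for a name from the list of things; names that differ only in an ending like _2 or _b are one class to them, and where a whole thing is asked for, a point or a joint stands for the part that bears it (a point fixed in the world has none). Each returns a list of dicts, best first, with "confidence" (0 to 1); they miss things now and then, are a little off and sometimes report something else, mostly with a low value. They report only what shows in the picture. A call takes as long as a camera call. They do not tell look-alikes from the thing itself.
- robot.recognise(camera, label): "uv" ([column, row] in pixels, amid what is visible of it).
The state is a dict: "t": time; "q": joint angles; "dq": joint speeds; "joint_torque": joint torques, N m; "tool_pos": TCP position; "orientation": TCP orientation; "force": force on the tool from outside, world axes, zero at the start; "wrist_torque": the same for the moment, N m; "opening": finger opening in m; "gripper_force": force on a finger pad.
Only numpy, scipy, OpenCV 4.12 (cv2) and the standard library are available. Lean on these libraries where they do the work, as an engineer would, in place of code of your own. Each camera call takes 0.05 s, during which the arm holds its last target. There are 200 camera calls.

### The job

Start the inspection camera by pushing its yellow spring plunger all the way down to its stop and letting it come back up. Then take the mirror's orange knob and turn the spring-loaded mirror until the camera sees the red lamp (not the blue one) in the middle of the mirror, and finish still gripping the knob and holding that angle, because the mirror swings back when let go. Leave the lamp modules and everything else on the bench where they stand.

Things in the scene. Friction and masses are not known exactly. Their poses are not given: they have to be found in the camera images.
- plunger_top (a point): centre of the top of the yellow plunger head (34 mm across, flat top 20 mm across) that stands on a round grey base (64 mm across, fixed to the bench). With the plunger up this point is 77 mm above the bench. It is free above
- plunger (a joint): how far the plunger is pressed straight down, m: 0 = up, 0.010 = at its stop. It springs back; it takes about 2.4 N to start and 6.4 N at the stop. Beware: a fixed blue oscilloscope 0.3 m high (its corner nearest the robot at x 0.59, y -0.08; its left side runs from there to x 0.84, y 0.055) stands right of the plunger and behind the mirror, and a fixed grey drawer cabinet 0.19 m high (x 0.35 to 0.56, y 0.10 to 0.35) left in front
- station: viewing station fixed to the bench: an aluminium rail (180 x 50 x 8 mm) with a small black camera at one end and the mirror at the other. Origin on the bench, under the mirror's turning axis; z up; its -x axis points from the mirror to the camera. The camera's lens is 95 mm from the mirror's axis along -x, 70 mm above the bench, and looks along +x, level, straight at the mirror's axis. The camera stands up to 88 mm high
- mirror (a joint): turn of the mirror about its vertical axis, rad, positive = counter-clockwise seen from above, relative to the station. 0 (its spring rest) = the mirror faces the camera squarely; range -1.2 to 1.2. The spring turns it back with 0.08 N m per rad
- mirror_face (a point): centre of the reflecting face of the upright mirror (56 mm wide, 52 mm high, in a grey frame), on the turning axis, 70 mm above the bench. Its -x axis is the mirror's outward normal (turns with the mirror), z up
- mirror_knob (a point): orange bar-shaped knob (its solid is called mirror_c0) on top of the mirror, turning with it: 14 mm thick (its x axis, the direction to grip across), 44 mm long (its y axis, parallel to the mirror's face), 28 mm high. This point is the centre of its underside, on the turning axis, 112 mm above the bench; its top is 140 mm above the bench
- sight_line (a point): the camera's line of sight after reflection (not a visible part): origin at the centre of the mirror's face, x axis along the level line that leaves the mirror, z up. It points back at the camera when the mirror is at 0, and turns twice as far as the mirror, the same way
- red_lamp (a point): middle of the red lamp (26 mm across), 70 mm above the bench, on a loose white module (44 x 44 mm, 88 mm high with the lamp) to the left or right of the mirror, 12 to 17 cm from it. It can be seen from all sides
- blue_lamp (a point): middle of the blue lamp on the same kind of module, on the other side; not the one to show
- red_lamp_module: the loose white module with the red lamp; origin at the centre of its underside; not to be moved
- blue_lamp_module: the loose white module with the blue lamp; origin at the centre of its underside; not to be moved
- flux_bottle: bystander: small amber bottle with a black cap, 32 mm across, 58 mm high; origin at the centre of its underside; not to be moved
- solder_reel: bystander: reel of solder wire with blue flanges, 61 mm across, 38 mm high; origin at the centre of its underside; not to be moved
- loupe: bystander: black loupe, 37 mm across, 30 mm high; origin at the centre of its underside; not to be moved
There are look-alikes about, which are no part of the job. Leave any brown look-alike of the part that bears plunger_top alone.

How it is judged:
On the way, in this order (a step that is already met when the one before it is completed fails the run):
1. the plunger is pressed down to its stop (value of joint plunger above 0.0085 m), for 0.1 s.
2. the plunger has come back up (value of joint plunger below 0.002 m), for 0.1 s.
3. the knob is held with the red lamp in the middle of the mirror as the camera sees it (y of red_lamp in the frame of sight_line between -0.022 and 0.022 m and x of red_lamp in the frame of sight_line above 0.05 m and contact force between the fingers and mirror_c0 above 1 N), for 0.5 s.
At the end, for the whole second after the job is handed in: The fingers hold the mirror's knob (more than 1 N), the mirror is still (under 0.1 rad/s), the camera's reflected line of sight passes within 22 mm of the middle of the red lamp, seen from above, and the plunger is up (within 2 mm) (all of step 3 and velocity of joint mirror between -0.1 and 0.1 rad/s and value of joint plunger below 0.002 m); the arm keeps its last pose, push and grip.
It fails at once if a lamp module is moved by more than 15 mm (distance of any of red_lamp_module, blue_lamp_module from where it was at the start of the episode above 0.015 m).
It fails at once if a bystander is moved by more than 20 mm (distance of any of flux_bottle, solder_reel, loupe from where it was at the start of the episode above 0.02 m).
It also fails if it takes over 51 s, if anything falls off the work surface, if the arm or the gripper's body presses on something with over 40 N, if the wrist force passes 120 N, or if a joint passes its speed limit or range.

## Working session

There is one attempt and no reset: what is moved stays moved. The work goes in short steps, Python scripts to look and compute and a tool call to move; the robot and the scene stay as the last step left them, time stands still between calls to the robot, and variables do not carry over. Pictures are saved under pics/ and viewed, at most 10 in all, crops included, and the job is handed in when it is done.

Besides the shell and the picture viewer there is one more tool, called after "Emit:" as name(argument=value, ...), one argument or row to a line, values as JSON. move_arm: Moves the arm, as the interface text tells. Its arguments: {"type":"object","properties":{"deltas":{"type":"array","items":{"type":"number"}},"squeeze":{"type":"number"}},"required":["deltas"]}

```bash
mkdir -p pics; cat > h.py <<'E'
import numpy as np, cv2
from plant import robot
def world(cam,uv,d=None,z=None):
    m=robot.camera_model(cam);K,R,t=map(np.array,(m["K"],m["R"],m["t"]))
    r=np.linalg.inv(K)@np.array([uv[0],uv[1],1.0])
    if d is not None: return R.T@(r*d-t)
    c=-R.T@t; w=R.T@r
    return c+w*(z-c[2])/w[2]
E
python3 - <<'E'
from h import *
np.set_printoptions(precision=4,suppress=True)
for c in ("scene","top"):
    p,d=robot.read_camera(c); cv2.imwrite(f"pics/{c}0.png",p[:,:,::-1]); np.save(f"d_{c}.npy",d); np.save(f"p_{c}.npy",p)
    for l in ("plunger_top","mirror_knob","red_lamp","blue_lamp","station","flux_bottle","solder_reel","loupe"):
        for r in robot.recognise(c,l)[:3]:
            u,v=r["uv"]; dd=d[int(round(v)),int(round(u))]
            print(c,l,np.round(r["uv"],1),round(r["confidence"],2),world(c,(u,v),d=dd) if dd>0 else None)
print(robot.read_state()["t"],robot.tips_ahead)
E
```

```text
scene plunger_top [298.6 128.2] 0.7 [0.642  0.1754 0.0772]
scene plunger_top [199.5 213.7] 0.49 [ 0.4916 -0.1361  0.1176]
scene plunger_top [187.9 158.3] 0.48 [0.4077 0.0287 0.0807]
scene mirror_knob [201.1 216. ] 0.76 [ 0.491  -0.1313  0.1021]
scene mirror_knob [159.  281.8] 0.49 [ 0.4374 -0.2644  0.051 ]
scene red_lamp [233.1 178.7] 0.82 [0.5181 0.0081 0.0571]
scene blue_lamp [158.3 280.8] 0.72 [ 0.4363 -0.2636  0.0534]
scene station [185.8 223.9] 0.75 [ 0.4327 -0.1039  0.0119]
scene flux_bottle [224.8 290.6] 0.68 [ 0.5668 -0.2539  0.0422]
scene solder_reel [231.7 180.5] 0.33 [0.5142 0.008  0.0497]
scene loupe [274.4 356.5] 0.62 [ 0.6834 -0.347   0.0003]
top plunger_top [225.8 304.6] 0.67 [0.4005 0.0352 0.0775]
top plunger_top [164.4 200.7] 0.62 [0.6343 0.1809 0.0764]
top plunger_top [212.5 192.8] 0.45 [0.6525 0.0705 0.0764]
top mirror_knob [302.2 263.7] 0.55 [ 0.4886 -0.1311  0.1391]
top red_lamp [236.2 252.1] 0.58 [0.5156 0.013  0.0852]
top blue_lamp [351.4 292.5] 0.67 [ 0.4263 -0.2423  0.0818]
top station [350.7 292.2] 0.66 [ 0.427  -0.2408  0.0819]
top station [292.2 294.3] 0.63 [ 0.4185 -0.1141  0.0059]
top flux_bottle [346.  232.4] 0.66 [ 0.5616 -0.238   0.0596]
top flux_bottle [297.3 262.6] 0.3 [ 0.4909 -0.121   0.1378]
top solder_reel [213.2 188.9] 0.61 [0.6612 0.0687 0.0785]
top solder_reel [214.5 139.9] 0.6 [0.7938 0.0757 0.0344]
top loupe [382.3 184.9] 0.6 None
0.9 0.011
```

```bash
python3 - <<'E'
import cv2
t=cv2.imread("pics/top0.png");s=cv2.imread("pics/scene0.png")
cv2.imwrite("pics/top1.png",cv2.resize(t[110:350,110:430],None,fx=2.5,fy=2.5,interpolation=cv2.INTER_CUBIC))
cv2.imwrite("pics/scene1.png",cv2.resize(s[80:320,110:430],None,fx=2.5,fy=2.5,interpolation=cv2.INTER_CUBIC))
E
```

```text
(no output)
```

View pics/top1.png

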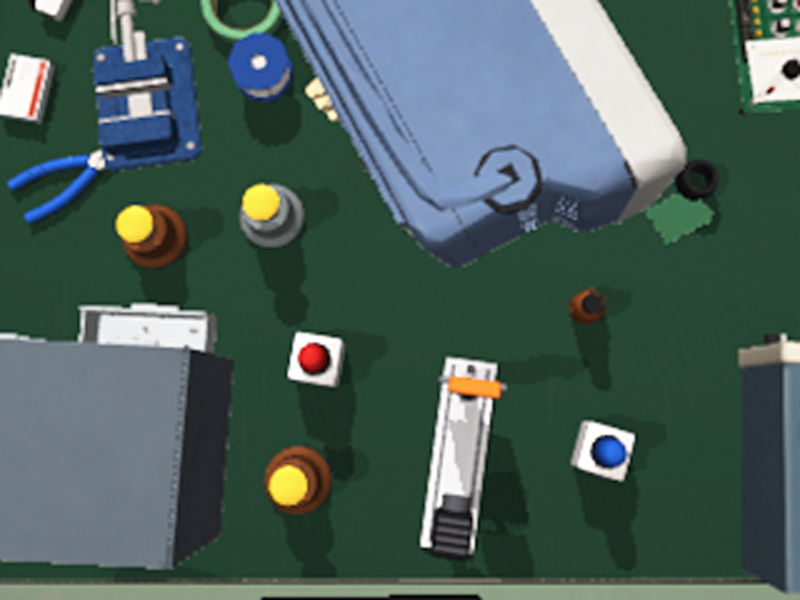

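View pics/scene1.png

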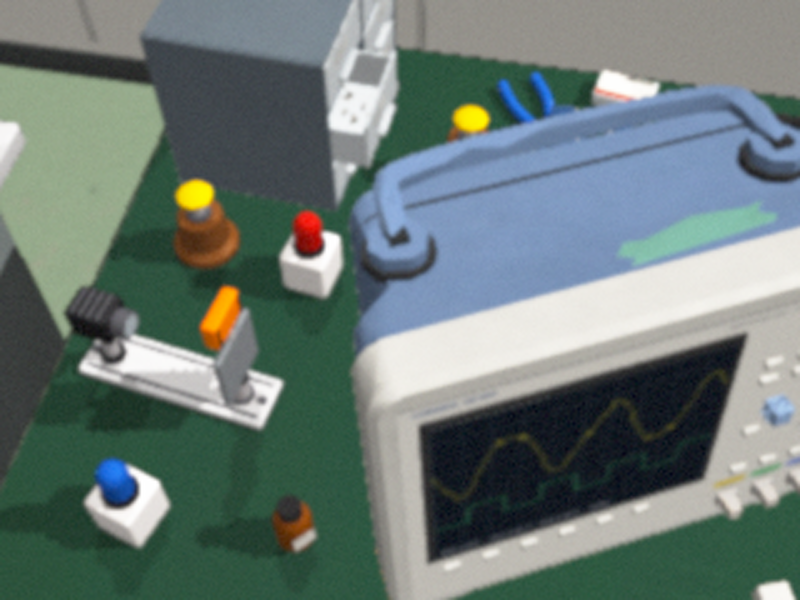

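The top picture shows three yellow plungers, in crop pixels of top1: (135,225) on a brown base, (262,202) on a grey base and (288,485) on a brown base. Only the one at (262,202), full picture about (215,191), has the grey base, so that is the target. Red lamp is at (313,358), blue at (608,452), and the orange knob at (473,387). The viewing camera is at (453,525). I'll confirm the plunger in a crop and measure.

```bash
python3 - <<'E'
from h import *
from scipy.spatial.transform import Rotation as Ro
np.set_printoptions(precision=4,suppress=True)
p=np.load("p_top.npy");d=np.load("d_top.npy")
hsv=cv2.cvtColor(p,cv2.COLOR_RGB2HSV)
cv2.imwrite("pics/plg.png",cv2.resize(p[165:225,180:250,::-1],None,fx=8,fy=8,interpolation=cv2.INTER_CUBIC))
def blobs(name,lo,hi,cam="top",mn=25):
    m=cv2.inRange(hsv,lo,hi);n,lab,st,ce=cv2.connectedComponentsWithStats(m)
    for i in range(1,n):
        if st[i,4]>=mn:
            ys,xs=np.where(lab==i);P=np.array([world(cam,(x,y),d=d[y,x]) for x,y in zip(xs,ys) if d[y,x]>0])
            top=P[P[:,2]>np.percentile(P[:,2],90)-.006]
            e=np.linalg.svd((top-top.mean(0))[:,:2])[2][0]
            print(name,ce[i],st[i,4],"mid",(P.min(0)+P.max(0))/2,"top mean",top.mean(0),"zmax",P[:,2].max(),"axis deg",np.degrees(np.arctan2(e[1],e[0])))
blobs("yellow",(24,150,120),(34,255,255))
blobs("orange",(8,180,180),(18,255,255))
blobs("red",(0,180,90),(5,255,255)); blobs("blue",(108,180,90),(120,255,255))
# high points of station: camera
P=np.array([[*world("top",(x,y),d=d[y,x]),x,y] for y in range(240,340) for x in range(270,320) if d[y,x]>0])
c=P[(P[:,2]>.078)&(P[:,2]<.1)&(P[:,0]<.46)];print("cam",len(c),c.mean(0),c.min(0),c.max(0))
r=P[(P[:,2]>.004)&(P[:,2]<.012)]
box=cv2.minAreaRect(r[:,:2].astype(np.float32)*1000);print("rail",box)
for l,uvz in {"plunger":((214.6,190.8),.077),"redtop":((235.3,253.2),.083)}.items(): print(l,world("top",uvz[0],z=uvz[1]))
s=robot.read_state();print(s["tool_pos"],s["orientation"]);print(Ro.from_rotvec(s["orientation"]).as_matrix())
E
```

```text
yellow [213.6014 190.0946] 148 mid [0.6678 0.0754 0.04  ] top mean [0.6582 0.0675 0.0757] zmax 0.08178594197192192 axis deg 123.35962176918487
yellow [162.9677 198.6452] 155 mid [0.6473 0.1966 0.0383] top mean [0.6383 0.1837 0.0759] zmax 0.08029816504838413 axis deg -89.48634571854994
yellow [224.8466 303.4417] 163 mid [0.403  0.0385 0.0621] top mean [0.4024 0.0373 0.0758] zmax 0.08028006139696056 axis deg -76.58879370748949
orange [299.4553 264.4634] 123 mid [ 0.4873 -0.1292  0.0743] top mean [ 0.4869 -0.1255  0.1392] zmax 0.14243563065030135 axis deg -98.24094717121885
red [462.3462  65.3846] 26 mid [ 0.9662 -0.5259  0.0854] top mean [ 0.9492 -0.5151  0.106 ] zmax 0.10936399117151832 axis deg 170.56170830086035
red [491.335  117.9949] 197 mid [ 0.8167 -0.5918  0.0764] top mean [ 0.7759 -0.5745  0.1489] zmax 0.15381372160124082 axis deg -151.46201263542451
red [529.6276 132.5241] 145 mid [ 0.814  -0.6674  0.1007] top mean [ 0.833  -0.702   0.0514] zmax 0.20632150368924862 axis deg 175.44832195375068
red [472.5    176.2308] 26 mid [ 0.705  -0.5639  0.0299] top mean [ 0.7017 -0.5571  
[... 586 characters left out ...]
045264767 axis deg -171.1009163894143
blue [212.9855 134.0435] 345 mid [0.8082 0.0779 0.0207] top mean [0.8079 0.0795 0.0375] zmax 0.04235396348404101 axis deg -63.663684981582705
blue [131.6869 182.8855] 297 mid [0.688  0.2876 0.0054] top mean [0.6906 0.2834 0.0102] zmax 0.015641638146924902 axis deg 116.89147433671421
blue [353.6863 290.1078] 102 mid [ 0.4312 -0.2491  0.0696] top mean [ 0.4298 -0.2504  0.0851] zmax 0.08925093612636462 axis deg 178.1247361726632Traceback (most recent call last):
  File "<stdin>", line 19, in <module>
  File "h.py", line 4, in world
    m=robot.camera_model(cam);K,R,t=map(np.array,(m["K"],m["R"],m["t"]))
ValueError: time passes only in moves, steps and waits
```

View pics/plg.png

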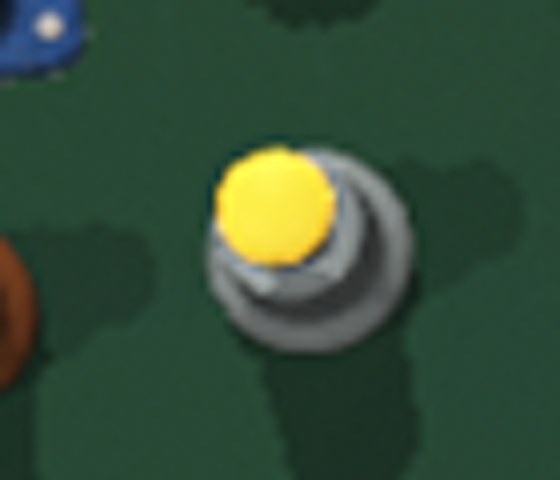

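The crop confirms that the yellow head at crop (275,207), full picture (214.4,190.9), sits on the grey base. Next I'll get the station's direction.

```bash
python3 - <<'E'
import pickle
from plant import robot
pickle.dump({c:robot.camera_model(c) for c in("top","scene")},open("cm.pkl","wb"))
E
sed -i 's/m=robot.camera_model(cam)/m=CM[cam]/; 1a import pickle; CM=pickle.load(open("cm.pkl","rb"))' h.py
python3 - <<'E'
from h import *
from scipy.spatial.transform import Rotation as Ro
np.set_printoptions(precision=4,suppress=True)
p=np.load("p_top.npy");d=np.load("d_top.npy")
P=np.array([[*world("top",(x,y),d=d[y,x]),x,y] for y in range(240,340) for x in range(270,320) if d[y,x]>0])
c=P[(P[:,2]>.078)&(P[:,2]<.1)&(P[:,0]<.46)];print("cam",len(c),c.mean(0),c.min(0),c.max(0))
g=np.array([p[int(v),int(u)].min()>110 for u,v in P[:,3:]])
r=P[g&(P[:,2]<.02)&(P[:,2]>-.005)]
print("rail",len(r),cv2.minAreaRect(r[:,:2].astype(np.float32)*1000))
# rail outer corners by eye in crop top1
for n,uv in dict(a=(445,358),b=(497,363),c=(422,546),e=(474,555)).items(): print(n,world("top",(110+uv[0]/2.5,110+uv[1]/2.5),z=.008))
print("plunger",world("top",(214.4,190.9),z=.075),"red",world("top",(235.0,253.0),z=.075),"knob",world("top",(299.46,264.46),z=.138),"redscene",world("scene",(233.1,175),z=.07))
s=robot.read_state();print(s["t"],s["tool_pos"],s["orientation"]);print(Ro.from_rotvec(s["orientation"]).as_matrix())
E
```

```text
cam 349 [  0.3643  -0.1088   0.0855 291.1748 321.8567] [  0.3385  -0.1261   0.0781 283.     308.    ] [  0.393   -0.0909   0.0911 299.     334.    ]
rail 1120 ((426.4172058105469, -116.33051300048828), (51.048030853271484, 181.8242950439453), 81.8687515258789)
a [ 0.5163 -0.1046  0.008 ]
b [ 0.5113 -0.1549  0.008 ]
c [ 0.3399 -0.0818  0.008 ]
e [ 0.3316 -0.1307  0.008 ]
plunger [0.6572 0.0665 0.075 ] red [0.5141 0.0167 0.075 ] knob [ 0.487  -0.1254  0.138 ] redscene [0.5191 0.0087 0.07  ]
0.9 [0.1373 0.5841 0.2297] [0.3618 3.1207 0.0001]
[[-0.9735  0.2288  0.    ]
 [ 0.2288  0.9735  0.0001]
 [-0.      0.0001 -1.    ]]
```

Everything is consistent: rail yaw −8.1°, knob axis agrees, and the plunger top is at (0.657, 0.067). Now I'll move above the plunger.

Emit:
move_arm(
  deltas=[-0.03,-0.02,-0.05,0,0,0.05,0,-0.08,-0.05,-0.05,0,0,0.1,0,-0.13,-0.08,-0.05,0,0,0.16,0,-0.18,-0.11,-0.05,0,0,0.24,0,-0.23,-0.142,-0.05,0,0,0.32,0,-0.28,-0.172,-0.05,0,0,0.4,0,-0.33,-0.203,-0.05,0,0,0.48,0,-0.38,-0.234,-0.05,0,0,0.56,0,-0.43,-0.265,-0.05,0,0,0.64,0,-0.48,-0.295,-0.05,0,0,0.72,0,-0.53,-0.326,-0.05,0,0,0.8,0,-0.58,-0.357,-0.05,0,0,0.845,0],
  squeeze=30,
)

```text
t: 2.4
tool_pos: [0.6214, 0.1023, 0.2798]
orientation: [1.612, 2.696, 0.001]
force: [1.0, 0.9, 0.5]
opening: 0.0008
gripper_force: 0.0
```

```bash
cat > goal.py <<'E'
import sys; from h import *
from scipy.spatial.transform import Rotation as Ro
np.set_printoptions(precision=4,suppress=True)
s=robot.read_state();R=Ro.from_rotvec(s["orientation"]).as_matrix()
print(s["t"],s["tool_pos"],"q",np.array(s["q"]),"F",np.array(s["force"]),"open",s["opening"],"grip",s["gripper_force"])
x,y,z,yaw=map(float,sys.argv[1:5])
print("shift",R.T@(np.array([x,y,z])-s["tool_pos"]),"yaw_y",np.degrees(np.arctan2(R[1,1],R[0,1])))
yw=np.radians(yaw);G=np.array([[np.sin(yw),np.cos(yw),0],[-np.cos(yw),np.sin(yw),0],[0,0,-1]])
if (G[:,1]@R[:,1])<0: G[:,:2]*=-1
print("turn",Ro.from_matrix(R.T@G).as_rotvec())
E
python3 goal.py 0.657 0.067 0.11 28.4
```

```text
2.4 [0.6214 0.1023 0.2798] q [ 0.0817  0.1956  1.3253  0.0001  1.6202 -0.4111] F [1.0079 0.877  0.5205] open 0.0007674449640774219 grip 0.0
shift [-0.0479  0.0145  0.1698] yaw_y 28.239927854113912Traceback (most recent call last):
  File "goal.py", line 10, in <module>
    print("turn",Ro.from_matrix(R.T@G).as_rotvec())
                 ~~~~~~~~~~~~~~^^^^^^^
  File "scipy/spatial/transform/_rotation.pyx", line 1143, in scipy.spatial.transform._rotation.Rotation.from_matrix
ValueError: Non-positive determinant (left-handed or null coordinate frame) in rotation matrix 0: [[-1.      0.0028  0.0001]
 [ 0.0028  1.     -0.0005]
 [ 0.0001  0.0005  1.    ]].
```

Emit:
move_arm(
  deltas=[-0.048,0.0145,0.0,0,0,0,0,-0.048,0.0145,0.05,0,0,0,0,-0.048,0.0145,0.1,0,0,0,0,-0.048,0.0145,0.15,0,0,0,0,-0.048,0.0145,0.17,0,0,0,0,-0.048,0.0145,0.17,0,0,0,0],
)

```text
t: 3.15
tool_pos: [0.6549, 0.0685, 0.1085]
orientation: [-1.608, -2.696, 0.002]
force: [0.4, 0.4, 0.1]
opening: 0.0002
gripper_force: 0.0
```

```bash
sed -i 's/\[\[np.sin(yw),np.cos(yw),0\],\[-np.cos(yw),np.sin(yw),0\]/[[-np.sin(yw),np.cos(yw),0],[np.cos(yw),np.sin(yw),0]/' goal.py; python3 goal.py 0.657 0.067 0.075 28.4
python3 - <<'E'
from h import *
p,d=robot.read_camera("top");cv2.imwrite("pics/hov.png",cv2.resize(p[130:250,140:300,::-1],None,fx=5,fy=5,interpolation=cv2.INTER_CUBIC))
E
```

```text
3.15 [0.6549 0.0685 0.1085] q [ 0.0265  0.3689  1.4342 -0.      1.3411 -0.4686] F [0.4115 0.4204 0.0631] open 0.00017926031341627415 grip 0.0
shift [-0.0024  0.0012  0.0335] yaw_y 28.36478766174103
turn [-0.0024 -0.0012 -0.0006]
```

View pics/hov.png

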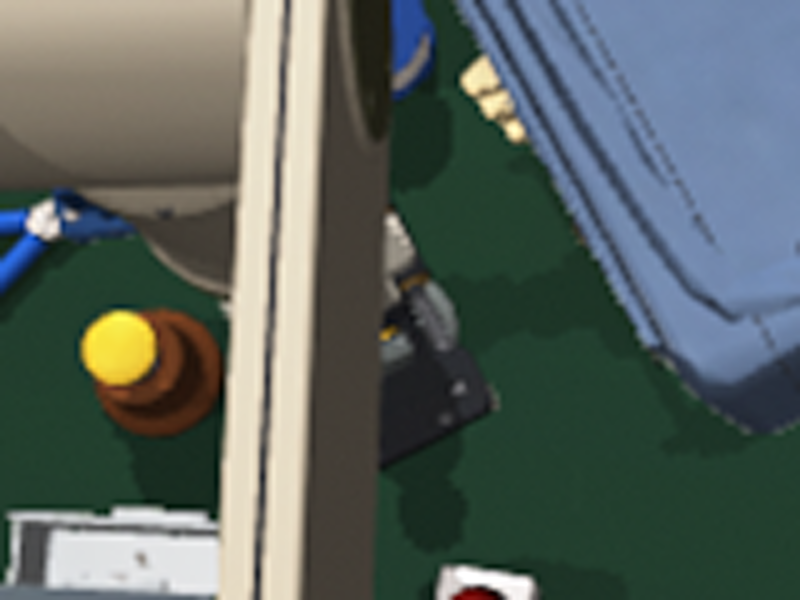

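The arm hides the plunger at about (310,330) in this crop, and the gripper is well clear of the oscilloscope. I'll press down gently and check the force.

Emit:
move_arm(
  deltas=[-0.0024,0.0012,0.01,0,0,0,0,-0.0024,0.0012,0.018,0,0,0,0,-0.0024,0.0012,0.024,0,0,0,0,-0.0024,0.0012,0.028,0,0,0,0,-0.0024,0.0012,0.031,0,0,0,0,-0.0024,0.0012,0.032,0,0,0,0,-0.0024,0.0012,0.032,0,0,0,0,-0.0024,0.0012,0.032,0,0,0,0],
)

```text
t: 4.2
tool_pos: [0.6584, 0.067, 0.0785]
orientation: [1.609, 2.697, 0.001]
force: [-2.1, -0.6, 5.9]
opening: 0.0005
gripper_force: 3.0
```

Emit:
move_arm(
  deltas=[0,0,0.002,0,0,0,0,0,0,0.004,0,0,0,0,0,0,0.004,0,0,0,0,0,0,0.004,0,0,0,0],
)

```text
t: 4.7
tool_pos: [0.6586, 0.0669, 0.0781]
orientation: [1.608, 2.697, 0.001]
force: [-14.1, -0.9, 27.8]
opening: 0.0005
gripper_force: 14.2
```

The plunger is at its stop (27.8 N). I'll lift straight up, then cross high to above the knob.

Emit:
move_arm(
  deltas=[0,0,-0.02,0,0,0,0,0,0,-0.07,0,0,0,0,0,0,-0.13,0,0,0,0,0,0,-0.19,0,0,0,0,0,0,-0.25,0,0,0,0,0,0,-0.29,0,0,0,0,-0.015,-0.04,-0.29,0,0,0.1,0.6,-0.03,-0.09,-0.29,0,0,0.22,0.6,-0.05,-0.14,-0.29,0,0,0.35,0.6,-0.07,-0.19,-0.29,0,0,0.48,0.6,-0.088,-0.242,-0.29,0,0,0.6,0.6,-0.088,-0.242,-0.29,0,0,0.637,0.6],
)

```text
t: 6.2
tool_pos: [0.4849, -0.1277, 0.364]
orientation: [2.38, 2.05, -0.001]
force: [0.5, -0.3, 0.6]
opening: 0.0543
gripper_force: 0.0
```

```bash
python3 goal.py 0.487 -0.1256 0.165 -8.13
python3 - <<'E'
from h import *
p,d=robot.read_camera("scene");cv2.imwrite("pics/kn.png",cv2.resize(p[100:320,60:360,::-1],None,fx=2.6,fy=2.6,interpolation=cv2.INTER_CUBIC))
E
```

```text
6.2 [ 0.4849 -0.1277  0.364 ] q [-0.3593 -0.1526  1.5271 -0.0007  1.7667 -0.211 ] F [ 0.5364 -0.2505  0.6294] open 0.05425151036435987 grip 0.0
shift [0.0025 0.0018 0.199 ] yaw_y -8.506298306855884
turn [ 0.0002  0.0008 -0.0066]
```

View pics/kn.png

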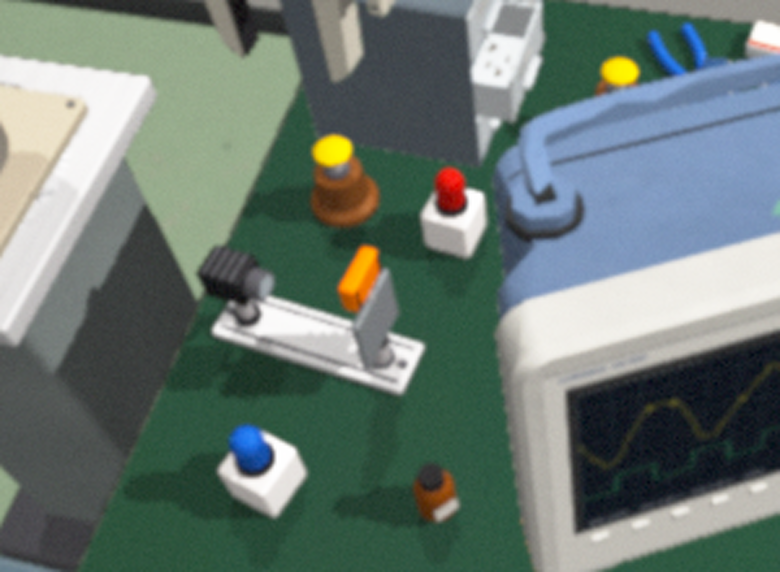

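The knob at crop (360,278) and the lamps stand undisturbed, with the fingers above at (340,50). I'll descend and grip.

Emit:
move_arm(
  deltas=[0.0025,0.0018,0.05,0,0,0,0.6,0.0025,0.0018,0.11,0,0,0,0.6,0.0025,0.0018,0.16,0,0,0,0.6,0.0025,0.0018,0.2,0,0,0,0.6,0.0025,0.0018,0.225,0,0,0,0.6,0.0025,0.0018,0.235,0,0,0,0.6,0.0025,0.0018,0.235,0,0,0,0.6,0.0025,0.0018,0.235,0,0,0,0,0.0025,0.0018,0.235,0,0,0,0,0.0025,0.0018,0.235,0,0,0,0,0.0025,0.0018,0.235,0,0,0,0,0.0025,0.0018,0.235,0,0,0,0],
  squeeze=25,
)

```text
t: 7.75
tool_pos: [0.488, -0.1231, 0.1288]
orientation: [-2.372, -2.057, 0.002]
force: [-4.0, 1.2, 1.2]
opening: 0.0137
gripper_force: 25.0
```

```bash
python3 goal.py 0.487 -0.1256 0.128 -54.4
```

```text
7.75 [ 0.488  -0.1231  0.1288] q [-0.3486 -0.0581  1.8688 -0.0004  1.3331 -0.2065] F [-4.0003  1.2301  1.1767] open 0.013713735783130884 grip 24.99159425497055
shift [-0.0026 -0.0006  0.0008] yaw_y -8.139075033034953
turn [-0.0021  0.0009  0.8074]
```

Emit:
move_arm(
  deltas=[-0.001,0,0,0,0,0.08,0,-0.002,0,0,0,0,0.16,0,-0.002,0,0,0,0,0.25,0,-0.002,0,0,0,0,0.34,0,-0.002,0,0,0,0,0.43,0,-0.002,0,0,0,0,0.52,0,-0.002,0,0,0,0,0.61,0,-0.002,0,0,0,0,0.7,0,-0.002,0,0,0,0,0.77,0,-0.002,0,0,0,0,0.807,0,-0.002,0,0,0,0,0.807,0,-0.002,0,0,0,0,0.807,0],
)

```text
t: 9.25
tool_pos: [0.4901, -0.1246, 0.1288]
orientation: [2.991, 0.961, 0.005]
force: [7.8, 1.9, -4.3]
opening: 0.0138
gripper_force: 25.0
```

```bash
python3 goal.py 0.487 -0.1256 0.128 -54.4
python3 - <<'E'
from h import *
np.set_printoptions(precision=4,suppress=True)
for c in("top","scene"):
    p,d=robot.read_camera(c);np.save(f"p2_{c}.npy",p);np.save(f"d2_{c}.npy",d)
    hsv=cv2.cvtColor(p,cv2.COLOR_RGB2HSV)
    for n,lo,hi in(("red",(0,180,90),(5,255,255)),("orange",(8,180,130),(18,255,255)),("yellow",(24,150,100),(34,255,255))):
        k,lab,st,ce=cv2.connectedComponentsWithStats(cv2.inRange(hsv,lo,hi))
        for i in range(1,k):
            if st[i,4]>15 and ce[i][0]<400: print(c,n,ce[i],st[i,4])
    x,y=(130,100) if c=="scene" else (200,180)
    cv2.imwrite(f"pics/end_{c}.png",cv2.resize(p[y:y+200,x:x+200,::-1],None,fx=3,fy=3,interpolation=cv2.INTER_CUBIC))
a=cv2.imread("pics/end_top.png")[:,:390];b=cv2.imread("pics/end_scene.png")[:,:400]
cv2.imwrite("pics/end.png",np.hstack([a,b]))
E
```

```text
9.25 [ 0.4901 -0.1246  0.1288] q [-0.3517 -0.0567  1.8674  0.0019  1.3281  0.5965] F [ 7.7852  1.8624 -4.2912] open 0.013767867301155262 grip 25.002622604370117
shift [-0.0031 -0.001   0.0008] yaw_y -54.354413753965765
turn [ 0.0013 -0.0031  0.0008]
top red [123.6111 148.1111] 18
top red [234.3494 252.4096] 83
top orange [226.     290.4444] 18
top yellow [213.6    189.8214] 140
top yellow [162.8414 198.4138] 145
top yellow [224.8808 303.1722] 151
scene red [232.9638 172.1159] 138
scene orange [230.8718 288.1026] 39
scene orange [114.52 348.72] 25
scene yellow [297.9921 126.5794] 126
```

View pics/end.png

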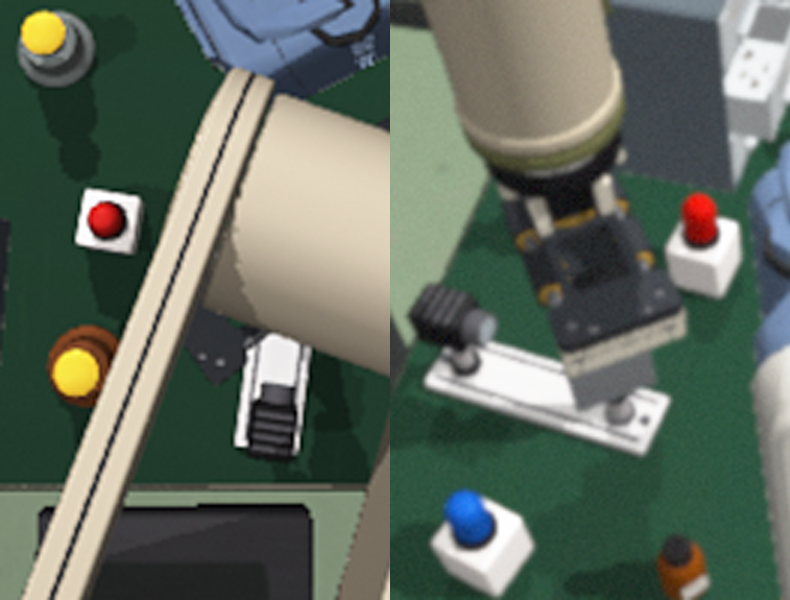

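The view shows the mirror turned with the knob gripped, the lamp modules undisturbed and the plunger up. The visible back of the mirror is at picture (615,380). I'll check its angle from depth.

```bash
python3 - <<'E'
from h import *
np.set_printoptions(precision=4,suppress=True)
d=np.load("d2_scene.npy")
P=np.array([world("scene",(x,y),d=d[y,x]) for y in range(215,240) for x in range(188,224) if d[y,x]>0])
P=P[(P[:,2]>.045)&(P[:,2]<.09)&(np.hypot(P[:,0]-.487,P[:,1]+.1256)<.04)]
for _ in range(3):
    c=P.mean(0);e=np.linalg.svd(P[:,:2]-c[:2])[2][1];r=abs((P-c)[:,:2]@e);P=P[r<max(.003,2*r.std())]
print(len(P),c,"normal deg (expect -54.4 mod 180)",np.degrees(np.arctan2(e[1],e[0])),r.std())
for uv,z,c in(((232.96,172.1),.073,"scene"),((234.35,252.41),.078,"top")):
    L=world(c,uv,z=z)
    for ang in(-46.2,):
        for m in((.487,-.1256),(.490,-.126)):
            a=np.radians(171.87+2*ang);v=L[:2]-m;print(c,L,"y err",-np.sin(a)*v[0]+np.cos(a)*v[1],"x",np.cos(a)*v[0]+np.sin(a)*v[1])
s=robot.read_state();print(s["t"],s["gripper_force"],np.array(s["force"]))
E
```

```text
317 [ 0.4903 -0.1321  0.0664] normal deg (expect -54.4 mod 180) -54.095840595018636 0.00046608546665187164
scene [0.5176 0.0145 0.073 ] y err -0.00445707171931729 x 0.1433481250647047
scene [0.5176 0.0145 0.073 ] y err -0.0014344935232322095 x 0.14319313781183823
top [0.5153 0.0179 0.078 ] y err -0.001556435539422054 x 0.14623061976028037
top [0.5153 0.0179 0.078 ] y err 0.0014661426566630227 x 0.14607563250741393
9.35 25.00253140926361 [ 8.5003  2.9267 -5.1948]
```

The mirror angle agrees within 0.3° and the predicted miss is under 5 mm. I'll hold briefly and hand in.

Emit:
move_arm(
  deltas=[0,0,0,0,0,0,0,0,0,0,0,0,0,0,0,0,0,0,0,0,0,0,0,0,0,0,0,0,0,0,0,0,0,0,0,0,0,0,0,0,0,0],
)

```text
t: 10.1
tool_pos: [0.4901, -0.1246, 0.1289]
orientation: [2.99, 0.961, 0.005]
force: [9.2, 2.5, -4.6]
opening: 0.0138
gripper_force: 25.0
```

```bash
python3 -c "
from plant import robot
print(robot.close_job())"
```

```text
the job is handed in; nothing more can be done
None
```

I handed the job in at about 10 s: the plunger on the grey base was pressed to its stop and came back up, and the gripper holds the knob at 25 N with the line of sight an estimated 5 mm or less from the middle of the red lamp; the hand-in returned no verdict.

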